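# Open the glue press by its knurled wheel and push the pressing board home

## Robot

A 6-joint arm with a two-finger parallel gripper is mounted at the origin on the work surface. World frame = base frame: x ahead of the robot, y to its left, z up, the work surface at z = 0. Lengths are in m, angles in rad, forces in N, time in s.
With the tool pointing down it reaches from about 0.4 to 0.925 m from the base axis. Payload 3.4 kg.
Tool frame: the origin (TCP) lies on the centre line of the jaws, within the pads' length; the fingertips stand env.tip_reach ahead of it and the grasp point (between the pads) lies 11 mm behind it (env.tip_reach is the distance from the TCP to the fingertips, in m); x points along the fingers, y is the direction in which the jaws open and shut, and the axes are right-handed (so a half turn about x gives the same grasp; the last joint's range is limited). The gripper opens to 85 mm and grips with 20 to 120 N. Pads are 22 mm wide; open, the fingers measure 114 mm over their backs; the gripper's body (76 mm by 85 mm) begins 54 mm behind the grasp point. The pads swing forward as they close: fully open they stand 13 mm farther back than shut.
Start: joints at [-1.282, 0.307, 1.506, -0, 1.328, -0.073], TCP at [0.204, -0.538, 0.239] pointing down, gripper open.
Joint ranges: [-3.12, 3.12], [-1.05, 2.28], [0.14, 2.33], [-1.42, 4.57], [0.1, 2.73], [-2.68, 2.68]. Speed limits (rad/s): [2.57, 2.57, 3.14, 3.14, 3.14, 3.14].

## Interface

Orientations are given as a rotation vector (axis times angle).
In Python, from bench import env gives the robot as it stands.
- The arm moves only by the tool send_rows, never from a script. Its arguments are lists of equal length, an entry for each row: "xyz": the shift along the tool's x, y, z as a fraction of full scale, a list of three; "twist": the turn, a rotation vector about the tool's x, y, z as a fraction of full scale, a list of three; "grip": the closure, from -1 (fully open) to 1 (shut). In form: {"xyz": [[tx, ty, tz], ...], "twist": [[rx, ry, rz], ...], "grip": [grip, ...]}. A call has 1 to 5 rows; each row is the pose to reach, as a shift and turn from the pose measured when the call began, along the tool's axes at that moment; what a row does not reach only later rows make up. Full scale, the value 1, is 0.5 m for a shift and 45 degrees for a turn. A row lasts 1/12 s, in which the tool goes at most 41.7 mm and 7.16 degrees, less where a joint would pass 70% of its speed; a pose out of reach is approached as far as the arm can. A call with a number of a shift or a turn outside -1 to 1 is refused whole. A call with a gripper value outside its range is refused whole. The fingers move at their own pace and stop on an object; "force" is the grip in N (left out, the last holds). Time passes only in rows, so rows that repeat a pose let the fingers close. It gives the time, the measured TCP pose, the force and the opening at its end, in the units of the state.
- env.observe(): the state, without advancing time (a new reading comes with each control period).
- env.get_image(name): name is "scene" or "top" or "wrist"; returns the picture (420x560x3 uint8, blue, green, red); there is no depth.
- env.camera_params(name): a dict with "fovy" (degrees; the focal length in pixels is half the picture's height over the tangent of half this angle, whatever the lens; pixels are square), "cx", "cy" (the principal point, pixels), "extrinsics" (4x4, takes a point from camera to world coordinates); the wrist camera has in their place "hand_eye" (4x4, takes a point from camera to tool coordinates, whose origin is the TCP and whose axes are the tool frame's). Camera axes: x right, y up, looking along -z (the intrinsics and any distortion apply to the point x, -y, -z); pixel columns grow to the right and rows downward; lengths in m; the calibration is good to about 2 mm. A picture is of the moment at which its call begins: read the wrist's pose just before it. camera_params takes no time and is no camera call.
- env.sign_off(): hands the job in, once; it reports no verdict.
The state is a dict: "time_s": time; "qpos": joint angles; "joint_velocities": joint speeds; "joint_efforts": joint torques, N m; "tool_pos": TCP position; "tcp_rot": TCP orientation; "wrist_force": force on the tool from outside, world axes, zero at the start; "wrist_torque": the same for the moment, N m; "finger_gap": finger opening in m.
Only numpy, scipy, OpenCV 4.12 (cv2) and the standard library are available. Lean on these libraries where they do the work, as an engineer would, in place of code of your own. Each camera call takes 0.05 s, during which the arm holds its last target.

## Task

Open the small bench press: with a fingertip on the knurled rim of its big wheel, roll the wheel anticlockwise (seen from above) through two full turns, so that the raised bar on the wheel again points to where it began. Then push the wooden board with your fingertips along its guides under the raised plate until it meets the back stop. Do not lift the board, and leave the tin, the jar and the mallet alone.

Things in the scene. Friction and masses are not known exactly. Their poses are not given: they have to be found in the camera images.
- press: Bench press, fixed. Origin on the table under the wheel's axis; the board goes in along its +y. Base plate 150 (x), y -165 to +40, 10 mm thick. Grey portal: posts 22 by 40 mm at x = +-62, crossbeam 146 by 40 mm, top at z = 90 (flat nut, 32 mm wide, to 96). Two guides on the base, inner faces x = +-42.5, y -162 to -30, top z = 18 mm.
- plate_under (a point): Centre of the underside of the steel pressing plate, 90 (x) by 50 (y) by 12 mm, that hangs on the wheel's screw under the crossbeam, on the wheel's axis: at the start 16 mm above the table (6 mm above the base plate); it rises 6 mm per turn.
- stop_face (a point): Middle of the back stop's face that the board must meet: press frame x = 0, y = +30, z = 17 mm. The stop is an aluminium bar 94 by 10 mm, top at z = 28 mm.
- wheel_hub (a point): Point on the vertical wheel axis at the level of the wheel's flat top face, 124 mm above the table when tight; the wheel rises 6 mm per turn. The wheel is a steel disc 16 mm thick, diameter 90 mm over its 36 upright rounded ridges (2 mm radius; core 84 mm); wider than a gripper opens. On the top a hub of 28 mm diameter stands 6 mm high.
- wheel_mark (a point): Raised brass bar on the wheel's top face, 24 by 6 by 3 mm, lying radially, centre 29 mm from the axis; turns with the wheel. At the start it points to the press's -y, the side where the board lies.
- wheel (a joint): Turn of the wheel in rad: 0 = tight (start), grows anticlockwise seen from above; two full turns = 12.57; hard stop at 19. Stiff: about 0.05 to 0.08 N m to turn, and it stays where it is left.
- board: Loose light-wood board 80 (x) by 150 (y) by 14 mm, 0.1 to 0.2 kg. Origin at the centre of its underside. It lies on the base plate between the guides (2.5 mm play each side), its tail overhanging the base; it fits under the pressing plate only after the wheel's turns.
- board_lead (a point): Middle of the board's leading end face (+y), at half thickness.
- board_tail (a point): Middle of the board's tail end face (-y), at half thickness: the face to push on.
- glue_tin: Bystander: closed tin, diameter 80, height 105 mm, origin at the centre of its underside.
- rivet_jar: Bystander: closed jar, diameter 56, height 75 mm, origin at the centre of its underside.
- mallet: Bystander: mallet lying along its x, head 56 mm diameter by 85 mm, 75 mm to +x of the origin; handle 22 mm thick, reaching 120 mm to -x of the origin.
Mind the look-alikes: they are no part of the job. Of the things that look like the board, the smallest one is meant.

How it is judged:
By the outcome, as a careful person would: the job done as asked, in the order asked, and still so for the second after the job is handed in, with the robot touching nothing.
It also fails if it takes over 67 s, if anything falls off the work surface, if the arm or the gripper's body presses on something with over 40 N, if the wrist force passes 120 N, or if a joint passes its speed limit or range.

## Working session

There is one attempt and no reset: what is moved stays moved. The work goes in short steps, Python scripts to look and compute and a tool call to move; the robot and the scene stay as the last step left them, time stands still between calls to the robot, and variables do not carry over. Pictures are saved under pics/ and viewed, and the job is handed in when it is done.

Besides the shell and the picture viewer there is one more tool, called after "Request:" as name(argument=value, ...), one argument or row to a line, values as JSON. send_rows: Moves the arm, as the interface text tells. Its arguments: {"type":"object","properties":{"xyz":{"type":"array"},"twist":{"type":"array"},"grip":{"type":"array"},"force":{"type":"number"}},"required":["xyz","twist","grip"]}

```bash
ls; mkdir -p pics; python3 - <<'E'
from bench import env
import cv2
print(env.observe(), env.tip_reach)
for n in ("scene","top","wrist"):
    print(n,env.camera_params(n))
    cv2.imwrite(f"pics/a_{n}.png",env.get_image(n))
E
```

```text
pics
{'time_s': 0.0, 'qpos': array([-1.28151017e+00,  3.07587924e-01,  1.50768081e+00,  1.33586203e-05,
        1.32839963e+00, -7.34945156e-02]), 'joint_velocities': array([ 0.00076423, -0.00167884,  0.00151456, -0.001271  ,  0.0017405 ,
        0.00137426]), 'joint_efforts': array([-1.69635183e-03, -4.57557929e+01, -2.51918113e+01, -3.31140973e-04,
        1.32886815e-02, -4.37097270e-06]), 'tool_pos': array([ 0.20384177, -0.53692287,  0.23836968]), 'tcp_rot': array([ 2.02423021,  0.37341804, -2.02466375]), 'wrist_force': array([ 0.0793145 , -1.02475944, -0.26178445]), 'wrist_torque': array([-0.01162023, -0.00219033,  0.00850719]), 'finger_gap': 0.08564688101850887} 0.008
scene {'fovy': 46.00498472967531, 'cx': 282.8080717079798, 'cy': 202.81643219255665, 'extrinsics': array([[ 0.17333311, -0.82713828,  0.53460069,  1.21341012],
       [ 0.98479587,  0.13921419, -0.10390622, -0.12744944],
       [ 0.01152081,  0.54448294,  0.83869279,  1.28958035],
       [ 0.        ,  0.        ,  0.        ,  1.        ]])}
top {'fovy': 51.34571739145266, 'cx': 278.7219679632516, 'cy': 210.66789894670114, 'extrinsics': array([[ 0.01258056,  0.99632541, -0.08471961,  0.38439256],
       [-0.9998625 ,  0.01161918, -0.01183124, -0.01332285],
       [-0.01080339,  0.08485681,  0.99633459,  1.30858653],
       [ 0.        ,  0.        ,  0.        ,  1.        ]])}
wrist {'fovy': 62.14321645482643, 'cx': 291.17740444445104, 'cy': 209.92938768946442, 'hand_eye': array([[ 4.34385751e-04,  2.57917280e-01, -9.66166905e-01,
        -1.34351441e-01],
       [ 9.99999853e-01,  2.02766892e-04,  5.03725360e-04,
        -7.95418184e-04],
       [ 3.25826135e-04, -9.66166981e-01, -2.57917154e-01,
        -6.61152325e-02],
       [ 0.00000000e+00,  0.00000000e+00,  0.00000000e+00,
         1.00000000e+00]])}
```

View pics/a_scene.png

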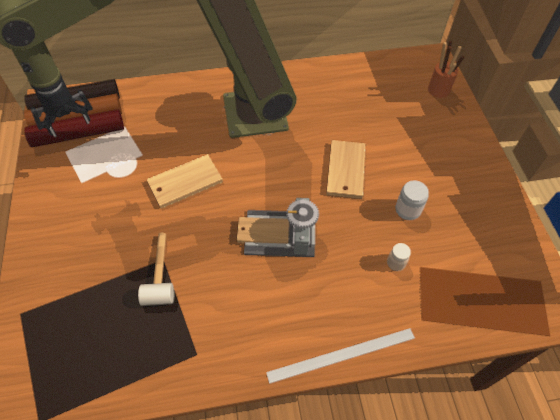

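View pics/a_top.png

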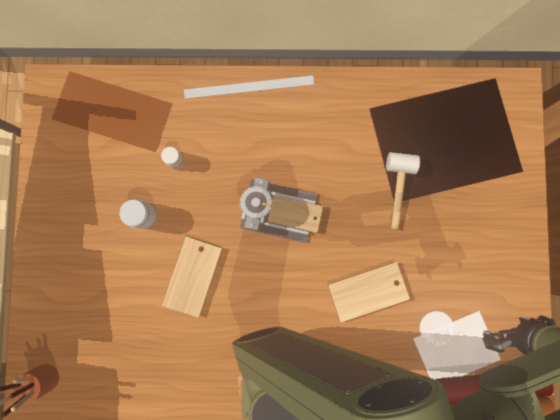

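View pics/a_wrist.png

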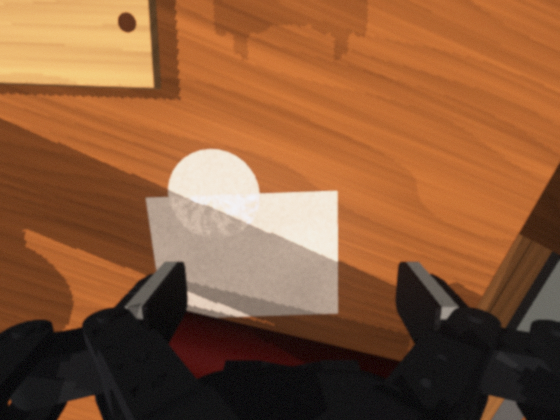

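```bash
python3 - <<'E'
import cv2
t=cv2.imread("pics/a_top.png")[170:250,230:330]; s=cv2.imread("pics/a_scene.png")[185:265,230:330]
cv2.imwrite("pics/b_top.png",cv2.resize(t,None,fx=8,fy=7.5,interpolation=cv2.INTER_CUBIC)[:600,:800])
cv2.imwrite("pics/b_scene.png",cv2.resize(s,None,fx=8,fy=7.5,interpolation=cv2.INTER_CUBIC))
E
```

```text
(no output)
```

View pics/b_top.png

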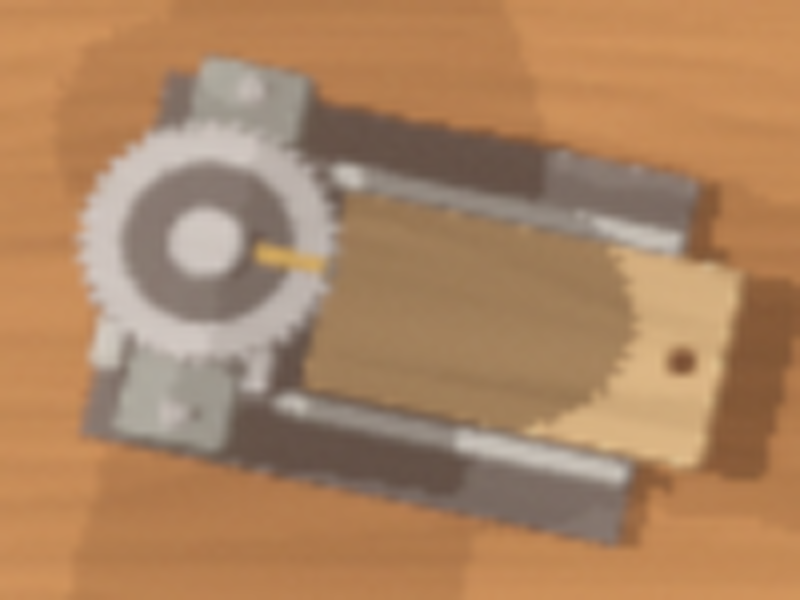

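View pics/b_scene.png

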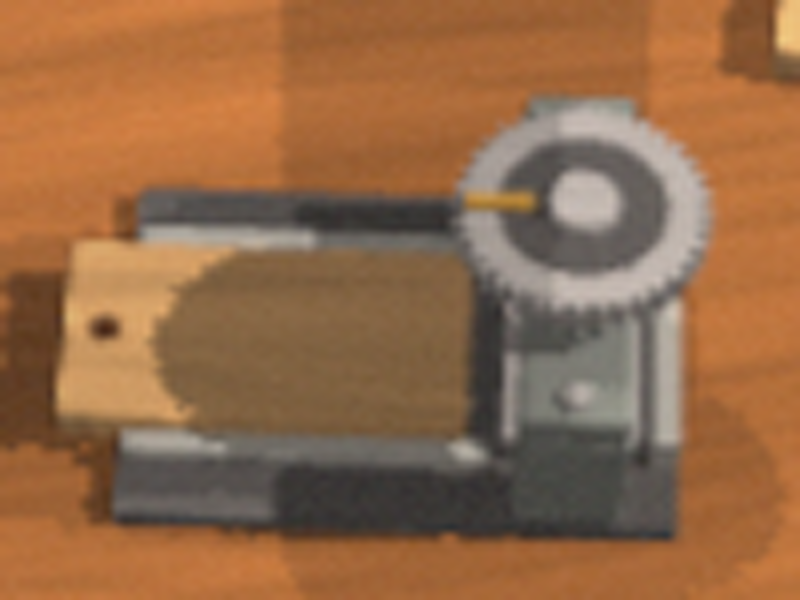

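```bash
cat > h.py <<'E'
import numpy as np
from scipy.spatial.transform import Rotation as R
from bench import env
def proj(P,name,T=None):
    c=env.camera_params(name); E=c["extrinsics"] if T is None else T
    P=np.atleast_2d(P); q=(P-E[:3,3])@E[:3,:3]
    f=210/np.tan(np.radians(c["fovy"]/2))
    return np.c_[c["cx"]+f*q[:,0]/-q[:,2], c["cy"]+f*q[:,1]/q[:,2]]
def wristT(s):
    T=np.eye(4);T[:3,:3]=R.from_rotvec(s["tcp_rot"]).as_matrix();T[:3,3]=s["tool_pos"]
    return T@env.camera_params("wrist")["hand_eye"]
def press2w(p,P):
    P=np.atleast_2d(P);c,s=np.cos(p[2]),np.sin(p[2])
    return np.c_[p[0]+c*P[:,0]-s*P[:,1],p[1]+s*P[:,0]+c*P[:,1],P[:,2]]
E
cat > fit.py <<'E'
from h import *
from scipy.optimize import least_squares
top=[((0,0,130),(206,242)),((75,40,10),(168,72)),((-75,40,10),(83,435)),((75,-165,10),(695,180)),((-75,-165,10),(615,543)),((0,-29,127),(290,258))]
sc=[((0,0,130),(585,198)),((-75,-165,10),(138,192)),((75,-165,10),(115,518)),((75,40,10),(678,535)),((0,-29,127),(500,202))]
def cv(L,o):
    return np.array([a for a,_ in L])/1000., np.array([[o[0]+b[0]/8,o[1]+b[1]/7.5] for _,b in L])
T,S=cv(top,(230,170)),cv(sc,(230,185))
def res(p): return np.r_[(proj(press2w(p,T[0]),"top")-T[1]).ravel(),(proj(press2w(p,S[0]),"scene")-S[1]).ravel()]
r=least_squares(res,[0.45,0,0.],loss="soft_l1")
print(r.x,np.degrees(r.x[2])); print(res(r.x).reshape(-1,2).round(1))
E
python3 fit.py
```

```text
[ 0.50873607  0.06489116 -0.19455324] -11.147079672534279
[[-0.6 -0.7]
 [-1.  -0.9]
 [-1.  -0.4]
 [ 0.1 -1.4]
 [ 0.  -0.6]
 [-0.6 -0.6]
 [-0.8 -0.7]
 [-0.7 -1.1]
 [-1.  -0.7]
 [-0.4 -1.3]
 [-0.7 -0.9]]
```

```bash
cat >> h.py <<'E'
PR=np.array([0.509,0.065,-0.1945])
def desR():
    # tool x down, tool y along +-press x
    c,s=np.cos(PR[2]),np.sin(PR[2])
    out=[]
    for sg in (1,-1):
        x=np.array([0,0,-1.]);y=sg*np.array([c,s,0]);out.append(R.from_matrix(np.c_[x,y,np.cross(x,y)]))
    return out
def cmd(Pw,Rd=None,s=None):
    s=s or env.observe(); R0=R.from_rotvec(s["tcp_rot"])
    d=R0.inv().apply(np.atleast_2d(Pw)-s["tool_pos"])/0.5
    tw=None if Rd is None else (R0.inv()*Rd).as_rotvec()/(np.pi/4)
    return d.round(4),tw
E
python3 - <<'E'
from h import *
s=env.observe();print(R.from_rotvec(s["tcp_rot"]).as_matrix().round(3))
for r in desR(): print(cmd(press2w(PR,[[0,-.09,.24]]),r))
E
```

```text
[[-0.     0.355 -0.935]
 [ 0.001 -0.935 -0.355]
 [-1.    -0.002 -0.   ]]
(array([[-0.0015, -0.7565, -0.9026]]), array([-1.29038465e+00, -1.12462285e-03,  1.73309233e-03]))
(array([[-0.0015, -0.7565, -0.9026]]), array([2.70961444e+00, 2.02005632e-03, 1.31083697e-03]))
```

Request:
send_rows(
  xyz=[
    [0,-0.75,-0.9],
    [0,-0.75,-0.9],
    [0,-0.75,-0.9],
    [0,-0.75,-0.9],
    [0,-0.75,-0.9],
  ],
  twist=[
    [-0.9,0,0],
    [-0.9,0,0],
    [-0.9,0,0],
    [-0.9,0,0],
    [-0.9,0,0],
  ],
  grip=[1,1,1,1,1],
)

```text
time_s: 0.57
tool_pos: [0.3065, -0.3542, 0.239]
tcp_rot: [1.622, 0.88, -1.621]
wrist_force: [0.9, -0.4, 0.1]
finger_gap: 0.0254
```

```bash
cat > go.py <<'E'
from h import *
import sys
a=[float(v) for v in sys.argv[1:4]]
s=env.observe(); d,tw=cmd(press2w(PR,[a]),desR()[0],s)
print("t",s["time_s"],"pos",s["tool_pos"].round(4),"F",s["wrist_force"].round(1),"gap",round(s["finger_gap"],4),"q",s["qpos"].round(2)); print(d,tw.round(3),env.tip_reach)
E
python3 go.py 0 -.09 .2
```

```text
t 0.5667 pos [ 0.3065 -0.3542  0.239 ] F [ 0.9 -0.4  0.1] gap 0.0254 q [-0.95  0.16  1.72  0.    1.27 -0.37]
[[ 0.0791 -0.0513 -0.7564]] [-0.488 -0.002  0.002] 0.008
```

Request:
send_rows(
  xyz=[
    [0,-0.05,-0.756],
    [0,-0.05,-0.756],
    [0,-0.05,-0.756],
    [0,-0.05,-0.756],
    [0,-0.05,-0.756],
  ],
  twist=[
    [-0.488,0,0],
    [-0.488,0,0],
    [-0.488,0,0],
    [-0.488,0,0],
    [-0.488,0,0],
  ],
  grip=[1,1,1,1,1],
)

```text
time_s: 0.98
tool_pos: [0.4083, -0.1722, 0.2394]
tcp_rot: [1.352, 1.113, -1.35]
wrist_force: [0.3, -0.6, 0.8]
finger_gap: -0.0004
```

```bash
python3 go.py 0 -.09 .2
```

```text
t 0.9833 pos [ 0.4083 -0.1722  0.2394] F [ 0.3 -0.6  0.8] gap -0.0004 q [-0.5   0.12  1.76  0.    1.26 -0.3 ]
[[ 0.0794  0.1062 -0.3243]] [ 0.001 -0.002  0.001] 0.008
```

Request:
send_rows(
  xyz=[
    [0.08,0.106,-0.324],
    [0.08,0.106,-0.324],
    [0.08,0.106,-0.324],
    [0.08,0.106,-0.324],
    [0.08,0.106,-0.324],
  ],
  twist=[
    [0,0,0],
    [0,0,0],
    [0,0,0],
    [0,0,0],
    [0,0,0],
  ],
  grip=[1,1,1,1,1],
)

```text
time_s: 1.4
tool_pos: [0.4931, -0.0186, 0.1983]
tcp_rot: [1.351, 1.117, -1.347]
wrist_force: [0.4, 0.1, -0.8]
finger_gap: -0.0001
```

```bash
python3 go.py 0 -.08 .114; python3 - <<'E'
from bench import env
import cv2
cv2.imwrite("pics/c_wrist.png",env.get_image("wrist"))
t=env.get_image("top")[150:270,210:360];cv2.imwrite("pics/c_top.png",cv2.resize(t,None,fx=5,fy=5,interpolation=cv2.INTER_CUBIC))
E
```

```text
t 1.4 pos [ 0.4931 -0.0186  0.1983] F [ 0.4  0.1 -0.8] gap -0.0001 q [-0.13  0.23  1.73  0.    1.18  0.06]
[[ 0.1687 -0.0009 -0.0094]] [ 0.005 -0.006  0.002] 0.008
```

View pics/c_wrist.png

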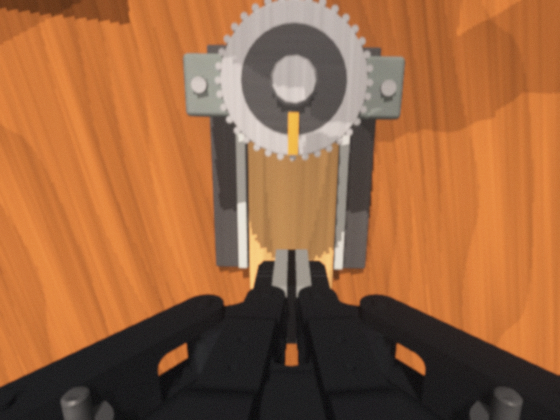

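View pics/c_top.png

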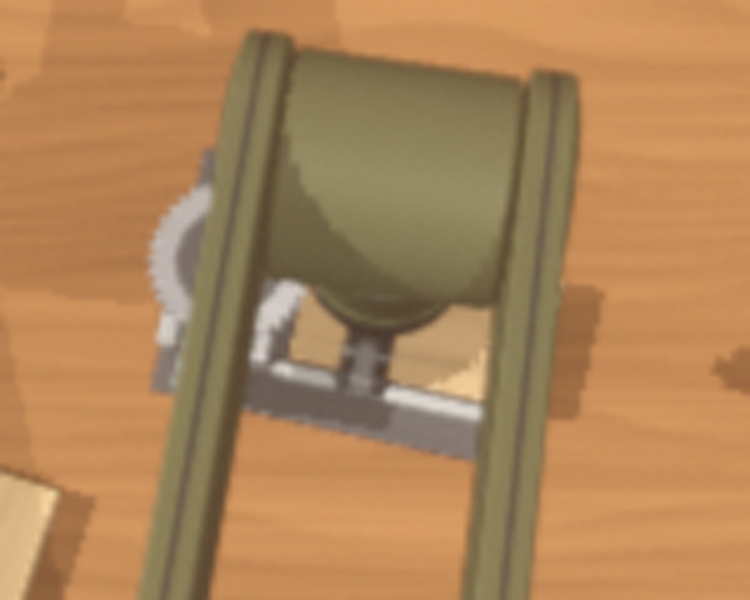

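```bash
python3 - <<'E'
from h import *
s=env.observe();T=wristT(s)
print(proj(press2w(PR,[[0,0,.130],[0,-.029,.127],[.0425,-.162,.018],[-.0425,-.162,.018],[.075,-.165,.01],[0,0,0.124]]),"wrist",T))
R0=R.from_rotvec(s["tcp_rot"])
print(proj(s["tool_pos"]+R0.apply([[.008,y,z] for y in(-.0145,0,.0145) for z in (-.011,.011)]),"wrist",T))
E
```

```text
[[291.90598984  76.07792992]
 [291.65564227 130.19330632]
 [334.69022392 266.14924871]
 [247.69398876 265.67252397]
 [366.11377673 265.81143476]
 [291.91715862  77.30790712]]
[[256.91618833 248.4351425 ]
 [258.16427382 294.10426512]
 [290.20788641 248.43110147]
 [290.25860546 294.10277331]
 [323.50322018 248.42706   ]
 [322.35631594 294.10128134]]
```

Request:
send_rows(
  xyz=[
    [0.08,-0.008,-0.01],
    [0.168,-0.016,-0.01],
    [0.17,-0.016,-0.01],
    [0.17,-0.016,-0.01],
  ],
  twist=[
    [0,0,0],
    [0,0,0],
    [0,0,0],
    [0,0,0],
  ],
  grip=[1,1,1,1],
)

```text
time_s: 1.83
tool_pos: [0.4814, -0.0157, 0.1121]
tcp_rot: [1.345, 1.121, -1.355]
wrist_force: [-1.0, -0.2, 1.0]
finger_gap: 0.0
```

```bash
sed -i 's/^PR=.*/PR=np.array([0.5095,0.0642,-0.1945])/' h.py; python3 go.py -.008 -.057 .113;python3 go.py -.008 -.053 .113; python3 go.py .008 -.053 .113
```

```text
t 1.8333 pos [ 0.4814 -0.0157  0.1121] F [-1.  -0.2  1. ] gap 0.0 q [-0.12  0.32  1.86  0.    0.97  0.07]
[[-0.0018  0.0084 -0.0536]] [ 0.005 -0.001  0.012] 0.008
t 1.8333 pos [ 0.4814 -0.0157  0.1121] F [-1.  -0.2  1. ] gap 0.0 q [-0.12  0.32  1.86  0.    0.97  0.07]
[[-0.0018  0.0084 -0.0616]] [ 0.005 -0.001  0.012] 0.008
t 1.8333 pos [ 0.4814 -0.0157  0.1121] F [-1.  -0.2  1. ] gap 0.0 q [-0.12  0.32  1.86  0.    0.97  0.07]
[[-0.0021  0.0404 -0.0615]] [ 0.005 -0.001  0.012] 0.008
```

Request:
send_rows(
  xyz=[
    [0,0.008,-0.035],
    [0,0.008,-0.05],
    [0,0.008,-0.056],
    [0,0.008,-0.058],
    [0,0.008,-0.058],
  ],
  twist=[
    [0,0,0],
    [0,0,0],
    [0,0,0],
    [0,0,0],
    [0,0,0],
  ],
  grip=[1,1,1,1,1],
)

```text
time_s: 2.25
tool_pos: [0.4923, 0.011, 0.1138]
tcp_rot: [1.345, 1.118, -1.352]
wrist_force: [0.3, -2.2, 1.1]
finger_gap: -0.0
```

```bash
cat > orb.py <<'E'
# usage: orb.py inset s_step  -> next 5 rows along the rounded rectangle from current place
from h import *
import sys
inset=float(sys.argv[1]);step=float(sys.argv[2]);a=float(sys.argv[3]) if len(sys.argv)>3 else .0085
ins2=float(sys.argv[4]) if len(sys.argv)>4 else inset
b=.011; r=.045
s=env.observe()
c,sn=np.cos(PR[2]),np.sin(PR[2]); Rp=np.array([[c,sn],[-sn,c]])
p=Rp@(s["tool_pos"][:2]-PR[:2]); F=Rp@s["wrist_force"][:2]
def path(rr,n=4000):
    # anticlockwise, start at (-a,-b-rr)
    seg=[]
    for k,(cx,cy) in enumerate([(a,-b),(a,b),(-a,b),(-a,-b)]):
        th=np.linspace(-np.pi/2+k*np.pi/2,k*np.pi/2,400)
        seg.append(np.c_[cx+rr*np.cos(th),cy+rr*np.sin(th)])
    P=np.vstack(seg);P=np.vstack([P,P[:1]])
    L=np.r_[0,np.cumsum(np.linalg.norm(np.diff(P,axis=0),axis=1))]
    return P,L
P0,L0=path(r)
u=np.linspace(0,L0[-1],6000,endpoint=False)
Q=np.c_[np.interp(u,L0,P0[:,0]),np.interp(u,L0,P0[:,1])]
d=np.linalg.norm(Q-p,axis=1);i=d.argmin();u0=u[i]
n=lambda q:q-np.clip(q,[-a,-b],[a,b])
nv=n(Q[i])/r; t=np.array([-nv[1],nv[0]])
print("t %.2f p(mm) %s u %.3f/%.3f inset now %.1f mm  Frad(out) %.1f Ftan %.1f Fz %.1f  Mz %.2f yaw ang %.0f z %.4f q1 %.2f q6 %.2f"%(s["time_s"],(p*1000).round(1),u0,L0[-1],-1000*(np.linalg.norm(n(p))-r),F@nv,F@t,s["wrist_force"][2],s["wrist_torque"][2],np.degrees(np.arctan2(p[1],p[0])),s["tool_pos"][2],s["qpos"][0],s["qpos"][5]))
uu=(u0+step*np.arange(1,6))%L0[-1]
T=np.c_[np.interp(uu,L0,P0[:,0]),np.interp(uu,L0,P0[:,1])]
nn=n(T)/r; T=T-nn*np.linspace(inset,ins2,5)[:,None]
z=float(sys.argv[5]) if len(sys.argv)>5 else .113
W=press2w(PR,np.c_[T,np.full(5,z)])
dd,tw=cmd(W,desR()[0],s)
print([[float(v) for v in x] for x in dd.round(3)],tw.round(3))
E
python3 orb.py .003 .006
```

```text
t 2.25 p(mm) [ -6.6 -55.5] u 0.346/0.361 inset now 0.5 mm  Frad(out) 2.1 Ftan 0.7 Fz 1.1  Mz 0.03 yaw ang -97 z 0.1138 q1 -0.06 q6 0.13
[[0.001, 0.012, -0.005], [0.001, 0.024, -0.005], [0.001, 0.036, -0.005], [0.001, 0.047, -0.006], [0.001, 0.058, -0.009]] [0.006 0.    0.007]
```

Request:
send_rows(
  xyz=[
    [0.001,0.012,-0.005],
    [0.001,0.024,-0.005],
    [0.001,0.036,-0.005],
    [0.001,0.047,-0.006],
    [0.001,0.058,-0.009],
  ],
  twist=[
    [0,0,0],
    [0,0,0],
    [0,0,0],
    [0,0,0],
    [0,0,0],
  ],
  grip=[1,1,1,1,1],
)

```text
time_s: 2.67
tool_pos: [0.5214, 0.0094, 0.1133]
tcp_rot: [1.345, 1.118, -1.353]
wrist_force: [-1.3, -0.9, 1.0]
finger_gap: -0.0005
```

```bash
python3 orb.py .003 .006; python3 - <<'E'
from bench import env
import cv2
cv2.imwrite("pics/d_wrist.png",env.get_image("wrist"))
E
```

```text
t 2.67 p(mm) [ 22.2 -51.5] u 0.015/0.361 inset now 2.3 mm  Frad(out) 0.7 Ftan -1.5 Fz 1.0  Mz -0.01 yaw ang -67 z 0.1133 q1 -0.06 q6 0.13
[[0.001, 0.01, -0.006], [0.001, 0.02, -0.011], [0.0, 0.028, -0.018], [0.0, 0.036, -0.026], [0.0, 0.043, -0.035]] [0.005 0.001 0.008]
```

View pics/d_wrist.png

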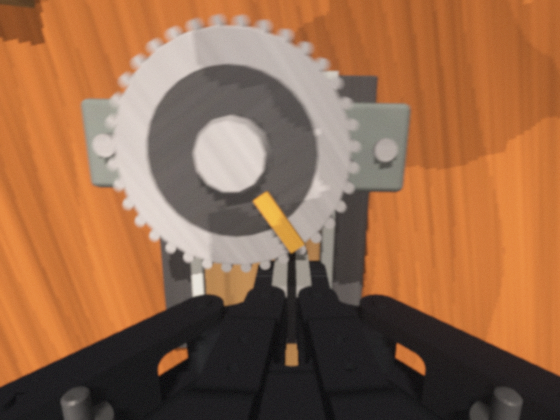

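```bash
cat > mark.py <<'E'
from h import *
import cv2,sys
turn=float(sys.argv[1]) if len(sys.argv)>1 else 0
s=env.observe();T=wristT(s);im=env.get_image("wrist")
if len(sys.argv)>2: cv2.imwrite("pics/%s.png"%sys.argv[2],im)
zc=.127+.006*turn
hub=proj(press2w(PR,[[0,0,zc]]),"wrist",T)[0]
hsv=cv2.cvtColor(im,cv2.COLOR_BGR2HSV)
m=cv2.inRange(hsv,(17,150,120),(32,255,255))
n,l,st,ce=cv2.connectedComponentsWithStats(m)
c=env.camera_params("wrist");f=210/np.tan(np.radians(c["fovy"]/2))
out=[]
for i in range(1,n):
    if st[i,4]<60: continue
    u,v=ce[i]; d=T[:3,:3]@np.array([(u-c["cx"])/f,-(v-c["cy"])/f,-1.])
    w=T[:3,3]+d*(zc-T[2,3])/d[2]; q=w[:2]-PR[:2]; cc,sn=np.cos(PR[2]),np.sin(PR[2]); q=np.array([[cc,sn],[-sn,cc]])@q
    r=np.linalg.norm(q)
    if r<.045: out.append((st[i,4],ce[i].round(0).tolist(),"r %.1f"%(r*1000),"turn deg mod360 %.1f"%((np.degrees(np.arctan2(q[1],q[0]))+90)%360)))
print(out)
E
python3 mark.py 0.1;python3 orb.py .003 .008
```

```text
[(np.int32(1093), [275.0, 221.0], 'r 27.8', 'turn deg mod360 41.6')]
t 2.77 p(mm) [ 23.8 -50.7] u 0.016/0.361 inset now 2.4 mm  Frad(out) 2.3 Ftan 0.1 Fz 1.0  Mz -0.07 yaw ang -65 z 0.1133 q1 -0.06 q6 0.13
[[0.001, 0.013, -0.008], [0.0, 0.025, -0.016], [0.0, 0.035, -0.027], [0.0, 0.044, -0.04], [0.0, 0.05, -0.053]] [ 0.005 -0.     0.005]
```

Request:
send_rows(
  xyz=[
    [0.001,0.013,-0.008],
    [0,0.025,-0.016],
    [0,0.035,-0.027],
    [0,0.044,-0.04],
    [0,0.05,-0.053],
  ],
  twist=[
    [0,0,0],
    [0,0,0],
    [0,0,0],
    [0,0,0],
    [0,0,0],
  ],
  grip=[1,1,1,1,1],
)

```text
time_s: 3.18
tool_pos: [0.5562, 0.0302, 0.1137]
tcp_rot: [1.347, 1.111, -1.347]
wrist_force: [5.0, -7.3, -0.6]
finger_gap: -0.0
```

```bash
python3 mark.py 0.25;python3 orb.py .003 .008
```

```text
[(np.int32(1107), [229.0, 233.0], 'r 30.4', 'turn deg mod360 92.4')]
t 3.23 p(mm) [ 53.3 -22.9] u 0.059/0.361 inset now -1.4 mm  Frad(out) 6.0 Ftan -1.7 Fz -1.9  Mz 0.03 yaw ang -23 z 0.1139 q1 -0.02 q6 0.17
[[0.002, -0.006, -0.017], [0.002, -0.006, -0.032], [0.002, -0.005, -0.048], [0.002, -0.005, -0.064], [0.002, -0.006, -0.08]] [ 0.006 -0.001 -0.004]
```

```bash
python3 orb.py .003 .008 .011
```

```text
t 3.23 p(mm) [ 53.3 -22.9] u 0.058/0.371 inset now 1.0 mm  Frad(out) 6.0 Ftan -1.7 Fz -1.9  Mz 0.03 yaw ang -23 z 0.1139 q1 -0.02 q6 0.17
[[0.002, -0.001, -0.016], [0.002, -0.0, -0.031], [0.002, -0.0, -0.047], [0.002, -0.0, -0.063], [0.002, -0.001, -0.078]] [ 0.006 -0.001 -0.004]
```

Request:
send_rows(
  xyz=[
    [0.002,-0.001,-0.016],
    [0.002,0,-0.031],
    [0.002,0,-0.047],
    [0.002,0,-0.063],
    [0.002,-0.001,-0.078],
  ],
  twist=[
    [0,0,0],
    [0,0,0],
    [0,0,0],
    [0,0,0],
    [0,0,0],
  ],
  grip=[1,1,1,1,1],
)

```text
time_s: 3.65
tool_pos: [0.5683, 0.0708, 0.1141]
tcp_rot: [1.354, 1.107, -1.339]
wrist_force: [3.1, -1.9, 1.7]
finger_gap: 0.0001
```

```bash
python3 mark.py 0.4;python3 orb.py .003 .008 .011
```

```text
[(np.int32(927), [193.0, 280.0], 'r 32.2', 'turn deg mod360 141.6')]
t 3.70 p(mm) [55.6 19.2] u 0.101/0.371 inset now -0.3 mm  Frad(out) 5.7 Ftan 0.9 Fz 3.2  Mz -0.02 yaw ang 19 z 0.1139 q1 0.05 q6 0.24
[[0.002, -0.01, -0.013], [0.002, -0.017, -0.027], [0.002, -0.026, -0.039], [0.002, -0.036, -0.049], [0.002, -0.049, -0.058]] [ 0.006 -0.005 -0.011]
```

Request:
send_rows(
  xyz=[
    [0.002,-0.01,-0.013],
    [0.002,-0.017,-0.027],
    [0.002,-0.026,-0.039],
    [0.002,-0.036,-0.049],
    [0.002,-0.049,-0.058],
  ],
  twist=[
    [0,0,0],
    [0,0,0],
    [0,0,0],
    [0,0,0],
    [0,0,0],
  ],
  grip=[1,1,1,1,1],
)

```text
time_s: 4.12
tool_pos: [0.5481, 0.106, 0.1125]
tcp_rot: [1.353, 1.11, -1.34]
wrist_force: [1.2, -0.7, 0.1]
finger_gap: 0.0
```

```bash
python3 mark.py 0.55 e;python3 orb.py .003 .008 .011
```

```text
[]
t 4.17 p(mm) [27.9 49.1] u 0.145/0.371 inset now 3.3 mm  Frad(out) 1.2 Ftan 0.0 Fz 0.6  Mz 0.02 yaw ang 60 z 0.1123 q1 0.12 q6 0.30
[[-0.001, -0.014, -0.006], [-0.002, -0.028, -0.008], [-0.002, -0.044, -0.008], [-0.002, -0.06, -0.008], [-0.002, -0.076, -0.008]] [ 0.007 -0.005 -0.007]
```

View pics/e.png

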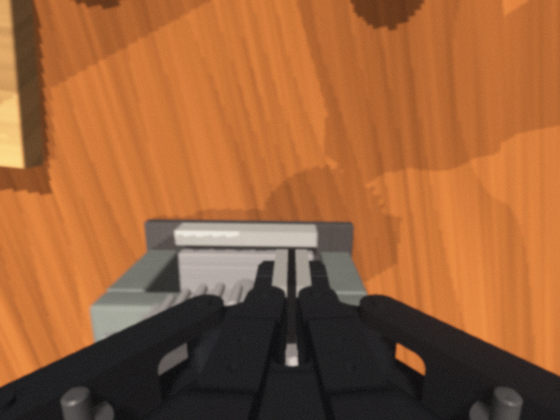

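```bash
python3 orb.py .005 .008 .011
```

```text
t 4.17 p(mm) [27.9 49.1] u 0.145/0.371 inset now 3.3 mm  Frad(out) 1.2 Ftan 0.0 Fz 0.6  Mz 0.02 yaw ang 60 z 0.1123 q1 0.12 q6 0.30
[[-0.002, -0.015, -0.002], [-0.002, -0.029, -0.004], [-0.002, -0.044, -0.004], [-0.002, -0.06, -0.004], [-0.002, -0.076, -0.004]] [ 0.007 -0.005 -0.007]
```

Request:
send_rows(
  xyz=[
    [-0.002,-0.015,-0.002],
    [-0.002,-0.029,-0.004],
    [-0.002,-0.044,-0.004],
    [-0.002,-0.06,-0.004],
    [-0.002,-0.076,-0.004],
  ],
  twist=[
    [0,0,0],
    [0,0,0],
    [0,0,0],
    [0,0,0],
    [0,0,0],
  ],
  grip=[1,1,1,1,1],
)

```text
time_s: 4.58
tool_pos: [0.5104, 0.1199, 0.1137]
tcp_rot: [1.361, 1.114, -1.337]
wrist_force: [2.4, 7.7, 0.8]
finger_gap: 0.0
```

```bash
python3 mark.py 0.65 ; python3 orb.py .005 .008 .011;python3 - <<'E'
from bench import env
import cv2
t=env.get_image("scene")[150:270,230:380];cv2.imwrite("pics/f_s.png",cv2.resize(t,None,fx=5,fy=5,interpolation=cv2.INTER_CUBIC))
E
```

```text
[]
t 4.63 p(mm) [-12.7  54. ] u 0.187/0.371 inset now 2.0 mm  Frad(out) 11.0 Ftan 1.9 Fz 5.5  Mz 0.06 yaw ang 103 z 0.1135 q1 0.14 q6 0.33
[[0.001, -0.014, 0.008], [0.001, -0.027, 0.012], [0.001, -0.04, 0.018], [0.0, -0.051, 0.027], [0.0, -0.061, 0.038]] [ 0.005 -0.012 -0.005]
```

View pics/f_s.png

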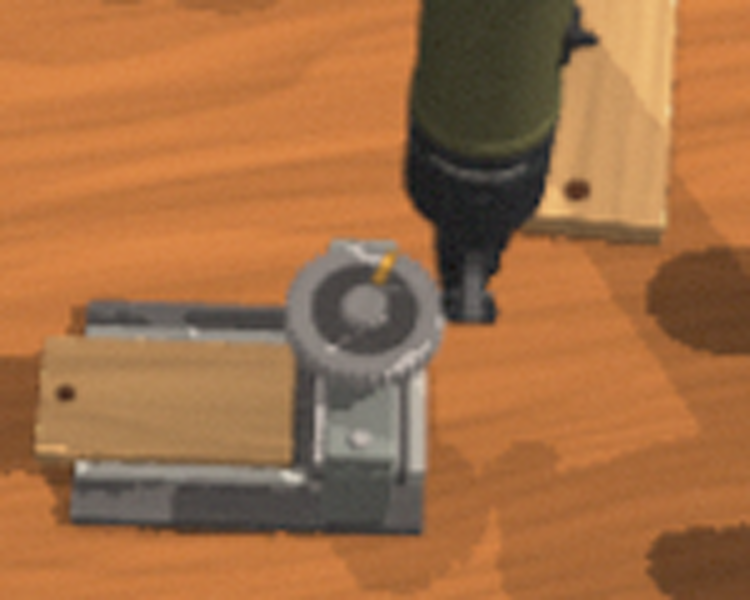

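```bash
python3 orb.py .004 .008 .011
```

```text
t 4.68 p(mm) [-12.7  54. ] u 0.187/0.371 inset now 2.0 mm  Frad(out) 11.4 Ftan 2.7 Fz 3.8  Mz -0.02 yaw ang 103 z 0.1136 q1 0.14 q6 0.33
[[0.001, -0.014, 0.006], [0.001, -0.028, 0.01], [0.001, -0.041, 0.017], [0.001, -0.053, 0.026], [0.001, -0.062, 0.037]] [ 0.005 -0.012 -0.004]
```

Request:
send_rows(
  xyz=[
    [0.001,-0.014,0.006],
    [0.001,-0.028,0.01],
    [0.001,-0.041,0.017],
    [0.001,-0.053,0.026],
    [0.001,-0.062,0.037],
  ],
  twist=[
    [0,0,0],
    [0,0,0],
    [0,0,0],
    [0,0,0],
    [0,0,0],
  ],
  grip=[1,1,1,1,1],
)

```text
time_s: 5.1
tool_pos: [0.471, 0.1082, 0.1128]
tcp_rot: [1.358, 1.12, -1.343]
wrist_force: [-2.3, 5.4, 3.0]
finger_gap: 0.0005
```

```bash
python3 mark.py 0.8 ; python3 orb.py .004 .008 .011
```

```text
[]
t 5.15 p(mm) [-47.7  34.1] u 0.231/0.371 inset now 1.6 mm  Frad(out) 2.8 Ftan 0.5 Fz 0.9  Mz 0.01 yaw ang 144 z 0.1124 q1 0.13 q6 0.31
[[-0.001, -0.003, 0.016], [-0.001, -0.007, 0.029], [-0.002, -0.009, 0.044], [-0.002, -0.009, 0.06], [-0.002, -0.009, 0.076]] [ 0.005 -0.011  0.002]
```

Request:
send_rows(
  xyz=[
    [-0.001,-0.003,0.016],
    [-0.001,-0.007,0.029],
    [-0.001,-0.009,0.044],
    [-0.001,-0.009,0.06],
    [-0.001,-0.009,0.076],
  ],
  twist=[
    [0,0,0],
    [0,0,0],
    [0,0,0],
    [0,0,0],
    [0,0,0],
  ],
  grip=[1,1,1,1,1],
)

```text
time_s: 5.57
tool_pos: [0.452, 0.0701, 0.1117]
tcp_rot: [1.35, 1.127, -1.353]
wrist_force: [-6.2, 3.9, 3.3]
finger_gap: -0.0002
```

```bash
python3 mark.py 0.95 g; python3 orb.py .003 .008 .011
```

```text
[(np.int32(157), [420.0, 366.0], 'r 31.3', 'turn deg mod360 345.1')]
t 5.62 p(mm) [-57.4  -6.7] u 0.274/0.371 inset now -1.4 mm  Frad(out) 6.1 Ftan 0.5 Fz 2.8  Mz -0.00 yaw ang -173 z 0.1115 q1 0.05 q6 0.24
[[-0.003, 0.009, 0.016], [-0.003, 0.011, 0.03], [-0.003, 0.016, 0.044], [-0.004, 0.024, 0.057], [-0.004, 0.034, 0.069]] [ 0.005 -0.007  0.014]
```

View pics/g.png

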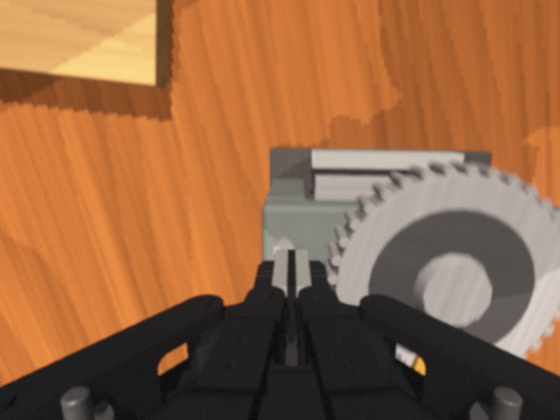

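Request:
send_rows(
  xyz=[
    [-0.003,0.009,0.016],
    [-0.003,0.011,0.03],
    [-0.003,0.016,0.044],
    [-0.003,0.024,0.057],
    [-0.003,0.034,0.069],
  ],
  twist=[
    [0,0,0],
    [0,0,0],
    [0,0,0],
    [0,0,0],
    [0,0,0],
  ],
  grip=[1,1,1,1,1],
)

```text
time_s: 6.03
tool_pos: [0.4619, 0.0306, 0.1125]
tcp_rot: [1.348, 1.126, -1.354]
wrist_force: [-1.3, 0.1, -0.3]
finger_gap: -0.0002
```

```bash
python3 mark.py 1.1; python3 orb.py .003 .008 .010
```

```text
[(np.int32(1125), [453.0, 256.0], 'r 27.9', 'turn deg mod360 36.1')]
t 6.08 p(mm) [-38.3 -43.1] u 0.314/0.367 inset now 2.2 mm  Frad(out) 2.9 Ftan 2.4 Fz -1.2  Mz 0.01 yaw ang -132 z 0.1127 q1 -0.03 q6 0.15
[[-0.001, 0.013, 0.008], [-0.001, 0.026, 0.014], [-0.001, 0.041, 0.018], [-0.001, 0.056, 0.02], [-0.001, 0.072, 0.02]] [ 0.004 -0.006  0.012]
```

Request:
send_rows(
  xyz=[
    [-0.001,0.013,0.008],
    [-0.001,0.026,0.014],
    [-0.001,0.041,0.018],
    [-0.001,0.056,0.02],
    [-0.001,0.072,0.02],
  ],
  twist=[
    [0,0,0],
    [0,0,0],
    [0,0,0],
    [0,0,0],
    [0,0,0],
  ],
  grip=[1,1,1,1,1],
)

```text
time_s: 6.5
tool_pos: [0.4968, 0.0105, 0.1129]
tcp_rot: [1.343, 1.122, -1.355]
wrist_force: [-5.3, -10.0, 4.9]
finger_gap: 0.0002
```

```bash
python3 mark.py 1.25; python3 orb.py .003 .008 .010
```

```text
[(np.int32(1238), [380.0, 184.0], 'r 29.3', 'turn deg mod360 69.9')]
t 6.55 p(mm) [  0.8 -55.2] u 0.358/0.367 inset now 0.8 mm  Frad(out) 10.6 Ftan 0.9 Fz 0.7  Mz 0.00 yaw ang -89 z 0.1132 q1 -0.07 q6 0.12
[[0.0, 0.016, -0.004], [0.0, 0.031, -0.005], [0.0, 0.046, -0.009], [0.0, 0.059, -0.015], [-0.0, 0.072, -0.023]] [ 0.006 -0.     0.009]
```

Request:
send_rows(
  xyz=[
    [0,0.016,-0.004],
    [0,0.031,-0.005],
    [0,0.046,-0.009],
    [0,0.059,-0.015],
    [0,0.072,-0.023],
  ],
  twist=[
    [0,0,0],
    [0,0,0],
    [0,0,0],
    [0,0,0],
    [0,0,0],
  ],
  grip=[1,1,1,1,1],
)

```text
time_s: 6.97
tool_pos: [0.5385, 0.0141, 0.1131]
tcp_rot: [1.345, 1.118, -1.352]
wrist_force: [-0.9, -3.4, 2.9]
finger_gap: 0.0001
```

```bash
python3 mark.py 1.35; python3 orb.py .003 .008 .010
```

```text
[(np.int32(1293), [258.0, 147.0], 'r 30.9', 'turn deg mod360 116.1')]
t 7.02 p(mm) [ 40.  -42.4] u 0.034/0.367 inset now 1.6 mm  Frad(out) 1.4 Ftan 0.5 Fz -1.4  Mz 0.03 yaw ang -47 z 0.1133 q1 -0.05 q6 0.14
[[0.0, 0.008, -0.013], [0.0, 0.016, -0.026], [0.0, 0.021, -0.04], [0.0, 0.024, -0.054], [0.0, 0.024, -0.07]] [ 0.006 -0.001  0.004]
```

Request:
send_rows(
  xyz=[
    [0,0.008,-0.013],
    [0,0.016,-0.026],
    [0,0.021,-0.04],
    [0,0.024,-0.054],
    [0,0.024,-0.07],
  ],
  twist=[
    [0,0,0],
    [0,0,0],
    [0,0,0],
    [0,0,0],
    [0,0,0],
  ],
  grip=[1,1,1,1,1],
)

```text
time_s: 7.43
tool_pos: [0.5655, 0.0461, 0.1146]
tcp_rot: [1.351, 1.107, -1.34]
wrist_force: [11.7, -7.2, -4.2]
finger_gap: 0.0002
```

```bash
python3 mark.py 1.5; python3 orb.py .003 .008 .011
```

```text
[(np.int32(1254), [135.0, 205.0], 'r 31.6', 'turn deg mod360 168.0')]
t 7.48 p(mm) [58.7 -5.1] u 0.077/0.371 inset now -2.7 mm  Frad(out) 9.9 Ftan -0.9 Fz -5.2  Mz 0.03 yaw ang -5 z 0.1146 q1 0.01 q6 0.20
[[0.003, -0.011, -0.016], [0.003, -0.011, -0.032], [0.003, -0.012, -0.047], [0.003, -0.016, -0.061], [0.003, -0.023, -0.075]] [ 0.007 -0.004 -0.013]
```

Request:
send_rows(
  xyz=[
    [0.003,-0.009,-0.016],
    [0.003,-0.009,-0.032],
    [0.003,-0.01,-0.047],
    [0.003,-0.014,-0.061],
    [0.003,-0.021,-0.075],
  ],
  twist=[
    [0,0,0],
    [0,0,0],
    [0,0,0],
    [0,0,0],
    [0,0,0],
  ],
  grip=[1,1,1,1,1],
)

```text
time_s: 7.9
tool_pos: [0.5635, 0.0876, 0.1133]
tcp_rot: [1.354, 1.107, -1.337]
wrist_force: [1.6, -0.6, 1.4]
finger_gap: 0.0
```

```bash
python3 mark.py 1.6; python3 orb.py .0035 .008 .011
```

```text
[(np.int32(643), [99.0, 322.0], 'r 34.8', 'turn deg mod360 215.3')]
t 7.95 p(mm) [47.2 34.6] u 0.119/0.371 inset now 1.8 mm  Frad(out) 2.4 Ftan 1.0 Fz 1.8  Mz -0.02 yaw ang 36 z 0.1132 q1 0.08 q6 0.27
[[0.0, -0.012, -0.01], [0.0, -0.023, -0.02], [0.0, -0.035, -0.027], [0.0, -0.049, -0.033], [-0.0, -0.064, -0.036]] [ 0.008 -0.006 -0.012]
```

Request:
send_rows(
  xyz=[
    [0,-0.012,-0.01],
    [0,-0.023,-0.019],
    [0,-0.035,-0.026],
    [0,-0.049,-0.032],
    [0,-0.064,-0.035],
  ],
  twist=[
    [0,0,0],
    [0,0,0],
    [0,0,0],
    [0,0,0],
    [0,0,0],
  ],
  grip=[1,1,1,1,1],
)

```text
time_s: 8.37
tool_pos: [0.5351, 0.114, 0.1133]
tcp_rot: [1.358, 1.109, -1.334]
wrist_force: [6.1, 6.1, -0.7]
finger_gap: -0.0
```

```bash
python3 orb.py .0045 .008 .011
```

```text
t 8.37 p(mm) [15.5 53.8] u 0.159/0.371 inset now 2.0 mm  Frad(out) 7.6 Ftan -4.1 Fz -0.7  Mz 0.06 yaw ang 74 z 0.1133 q1 0.13 q6 0.32
[[0.0, -0.016, 0.004], [0.0, -0.032, 0.004], [-0.0, -0.048, 0.004], [-0.0, -0.062, 0.005], [-0.0, -0.077, 0.008]] [ 0.007 -0.01  -0.016]
```

Request:
send_rows(
  xyz=[
    [0,-0.016,0.003],
    [0,-0.032,0.003],
    [0,-0.048,0.003],
    [0,-0.062,0.005],
    [0,-0.077,0.008],
  ],
  twist=[
    [0,0,0],
    [0,0,0],
    [0,0,0],
    [0,0,0],
    [0,0,0],
  ],
  grip=[1,1,1,1,1],
)

```text
time_s: 8.78
tool_pos: [0.4954, 0.1184, 0.113]
tcp_rot: [1.359, 1.11, -1.333]
wrist_force: [0.5, 1.6, 0.4]
finger_gap: -0.0003
```

```bash
python3 mark.py 1.8; python3 orb.py .004 .008 .011;python3 - <<'E'
from bench import env
import cv2
t=env.get_image("scene")[150:270,230:380];cv2.imwrite("pics/h_s.png",cv2.resize(t,None,fx=5,fy=5,interpolation=cv2.INTER_CUBIC))
E
```

```text
[]
t 8.83 p(mm) [-26.7  49.4] u 0.203/0.371 inset now 3.5 mm  Frad(out) 3.1 Ftan 0.4 Fz 2.0  Mz -0.00 yaw ang 118 z 0.1125 q1 0.15 q6 0.33
[[-0.001, -0.013, 0.008], [-0.001, -0.024, 0.016], [-0.001, -0.034, 0.027], [-0.002, -0.042, 0.039], [-0.002, -0.047, 0.053]] [ 0.008 -0.009 -0.011]
```

View pics/h_s.png

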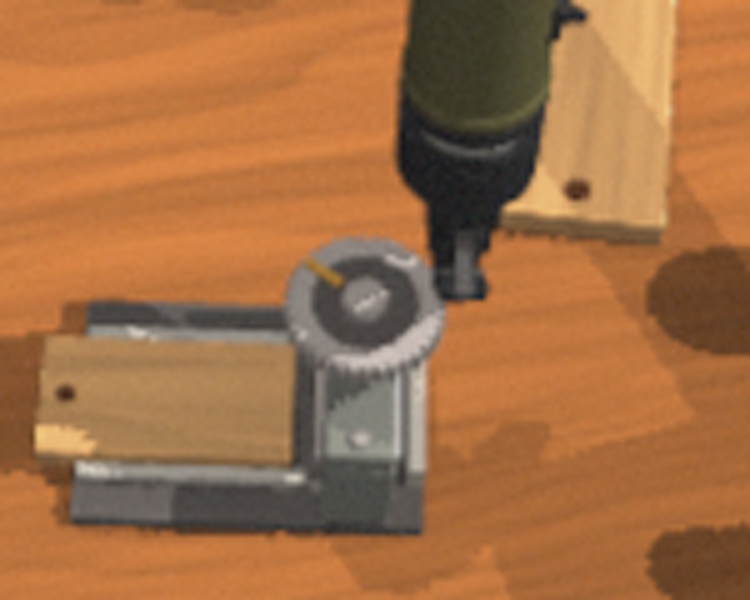

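```bash
cat > smark.py <<'E'
from h import *
import cv2,sys
zc=.127+.006*float(sys.argv[1]); nm=sys.argv[2] if len(sys.argv)>2 else "scene"
im=env.get_image(nm);E=env.camera_params(nm)["extrinsics"];c=env.camera_params(nm);f=210/np.tan(np.radians(c["fovy"]/2))
hub=proj(press2w(PR,[[0,0,zc]]),nm)[0]
hsv=cv2.cvtColor(im,cv2.COLOR_BGR2HSV).astype(int)
yy,xx=np.mgrid[:420,:560]
def back(u,v):
    d=np.array([(u-c["cx"])/f,-(v-c["cy"])/f,-1.])@E[:3,:3].T
    return (E[:3,3]+d*((zc-E[2,3])/d[2]))[:2]
cand=(np.hypot(xx-hub[0],yy-hub[1])<18)&(hsv[...,1]>110)&(hsv[...,2]>90)
cc,sn=np.cos(PR[2]),np.sin(PR[2]);M=np.array([[cc,sn],[-sn,cc]])
L=[]
for v,u in zip(*np.nonzero(cand)):
    q=M@(back(u,v)-PR[:2])
    if .017<np.hypot(*q)<.040: L.append(q)
L=np.array(L); m=L.mean(0)
print("hub",hub.round(1),len(L),(m*1000).round(1),"turn",(np.degrees(np.arctan2(m[1],m[0]))+90)%360, "spread",(L.std(0)*1000).round(1))
E
python3 smark.py 1.9
```

```text
hub [302.2 209.3] 18 [-16.3 -21.7] turn 323.1525148427091 spread [4.  5.7]
```

```bash
python3 orb.py .004 .0055 .011
```

```text
t 8.93 p(mm) [-25.8  49.3] u 0.202/0.371 inset now 3.9 mm  Frad(out) 3.3 Ftan 1.5 Fz 0.4  Mz -0.01 yaw ang 118 z 0.1124 q1 0.15 q6 0.33
[[-0.001, -0.009, 0.004], [-0.002, -0.018, 0.01], [-0.002, -0.026, 0.016], [-0.002, -0.032, 0.023], [-0.002, -0.039, 0.031]] [ 0.007 -0.009 -0.011]
```

Request:
send_rows(
  xyz=[
    [-0.001,-0.009,0.004],
    [-0.001,-0.018,0.01],
    [-0.001,-0.026,0.016],
    [-0.001,-0.032,0.023],
    [-0.001,-0.039,0.031],
  ],
  twist=[
    [0,0,0],
    [0,0,0],
    [0,0,0],
    [0,0,0],
    [0,0,0],
  ],
  grip=[1,1,1,1,1],
)

```text
time_s: 9.35
tool_pos: [0.4706, 0.1061, 0.1126]
tcp_rot: [1.356, 1.113, -1.338]
wrist_force: [-0.5, 3.9, 2.0]
finger_gap: 0.0002
```

```bash
python3 smark.py 2; python3 orb.py .003 .005 .011
```

```text
hub [302.2 209.2] 17 [ -1.6 -27.6] turn 356.65443235762655 spread [1.6 6.8]
t 9.40 p(mm) [-47.2  32.4] u 0.232/0.371 inset now 2.9 mm  Frad(out) 1.6 Ftan -0.1 Fz 0.5  Mz 0.03 yaw ang 146 z 0.1124 q1 0.13 q6 0.32
[[-0.001, -0.004, 0.008], [-0.001, -0.008, 0.017], [-0.002, -0.01, 0.026], [-0.002, -0.012, 0.035], [-0.002, -0.012, 0.045]] [ 0.007 -0.008 -0.008]
```

```bash
sed 's/im=env.get_image(nm)/im=cv2.imread("pics\/a_scene.png")/' smark.py > sm0.py; python3 sm0.py 0; python3 - <<'E'
from bench import env
import cv2
t=env.get_image("scene")[180:260,260:360];cv2.imwrite("pics/i_s.png",cv2.resize(t,None,fx=7,fy=7,interpolation=cv2.INTER_CUBIC))
E
```

```text
hub [302.  211.5] 16 [  0.8 -29.2] turn 1.5207514463014604 spread [1.6 6.3]
```

View pics/i_s.png

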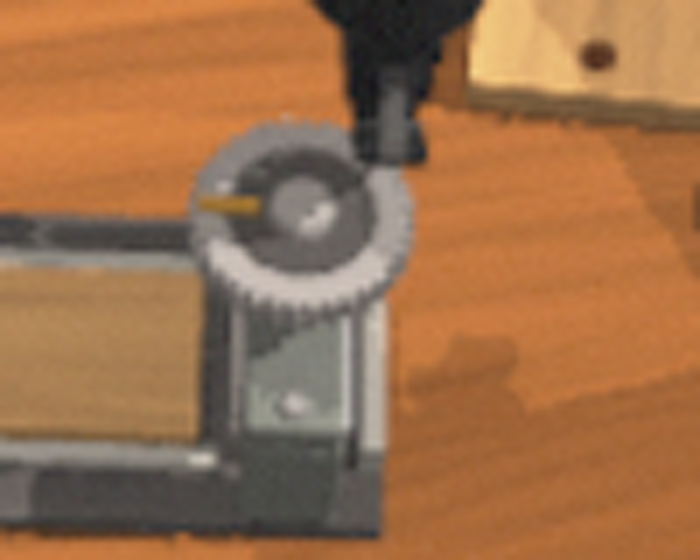

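Request:
send_rows(
  xyz=[
    [0,-0.002,0.005],
    [0,-0.004,0.009],
    [0,-0.004,0.01],
  ],
  twist=[
    [0,0,0],
    [0,0,0],
    [0,0,0],
  ],
  grip=[1,1,1],
)

```text
time_s: 9.7
tool_pos: [0.4656, 0.1005, 0.1121]
tcp_rot: [1.354, 1.114, -1.342]
wrist_force: [-3.2, 4.6, 3.8]
finger_gap: -0.0002
```

```bash
python3 smark.py 2;python3 smark.py 2; python3 orb.py .003 .005 .011
```

```text
hub [302.2 209.2] 22 [  3.8 -26.4] turn 8.13942683726728 spread [2.5 6.5]
hub [302.2 209.2] 22 [  3.8 -26.4] turn 8.13942683726728 spread [2.5 6.5]
t 9.80 p(mm) [-50.1  27.2] u 0.238/0.371 inset now 2.6 mm  Frad(out) 5.6 Ftan -1.6 Fz 4.7  Mz 0.01 yaw ang 152 z 0.1121 q1 0.12 q6 0.31
[[-0.002, -0.002, 0.009], [-0.002, -0.005, 0.018], [-0.002, -0.006, 0.027], [-0.002, -0.006, 0.037], [-0.002, -0.006, 0.047]] [ 0.006 -0.008 -0.005]
```

Request:
send_rows(
  xyz=[
    [0,-0.02,-0.008],
    [0,-0.05,-0.02],
    [-0.05,-0.06,-0.025],
    [-0.13,-0.06,-0.02],
    [-0.2,-0.06,0],
  ],
  twist=[
    [0,0,0],
    [0,0,0],
    [0,0,0],
    [0,0,0],
    [0,0,0],
  ],
  grip=[1,1,1,1,1],
)

```text
time_s: 10.22
tool_pos: [0.4332, 0.1065, 0.2123]
tcp_rot: [1.35, 1.117, -1.344]
wrist_force: [1.5, -0.3, 1.1]
finger_gap: -0.0002
```

```bash
python3 smark.py 2; python3 go.py 0 -.11 .2
```

```text
hub [302.2 209.2] 23 [  3.9 -26.9] turn 8.260387457713534 spread [2.5 6.9]
t 10.2667 pos [0.4374 0.1052 0.2191] F [ 2.3 -1.3  2.9] gap -0.0 q [0.14 0.14 1.79 0.   1.19 0.33]
[[0.0384 0.1551 0.2739]] [ 0.008 -0.009 -0.016] 0.008
```

Request:
send_rows(
  xyz=[
    [0,0.04,0.07],
    [0,0.08,0.14],
    [0.01,0.12,0.21],
    [0.035,0.155,0.274],
    [0.035,0.155,0.274],
  ],
  twist=[
    [0,0,0],
    [0,0,0],
    [0,0,0],
    [0,0,0],
    [0,0,0],
  ],
  grip=[1,1,1,1,1],
)

```text
time_s: 10.68
tool_pos: [0.4889, -0.0489, 0.2002]
tcp_rot: [1.357, 1.103, -1.338]
wrist_force: [-0.8, -0.1, -0.3]
finger_gap: 0.0002
```

```bash
python3 mark.py 2 j; python3 go.py 0 -.11 .2
```

```text
[(np.int32(502), [292.0, 72.0], 'r 25.9', 'turn deg mod360 6.8')]
t 10.7333 pos [ 0.4875 -0.0462  0.2004] F [-0.6  0.5 -0.1] gap 0.0 q [-0.18  0.22  1.74  0.01  1.17  0.01]
[[ 0.0008  0.0006 -0.0052]] [ 0.003 -0.007 -0.014] 0.008
```

View pics/j.png

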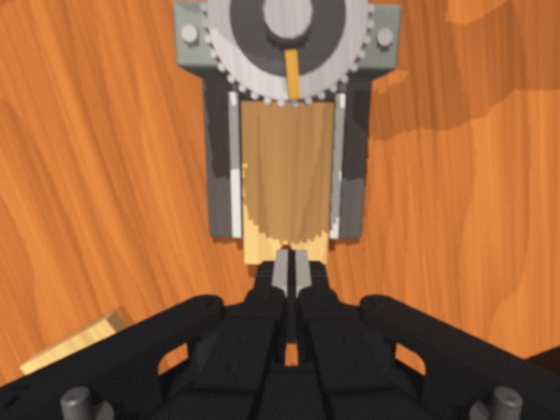

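```bash
python3 go.py .004 -.08 .119
```

```text
t 10.7333 pos [ 0.4875 -0.0462  0.2004] F [-0.6  0.5 -0.1] gap 0.0 q [-0.18  0.22  1.74  0.01  1.17  0.01]
[[ 0.1632  0.007  -0.0643]] [ 0.003 -0.007 -0.014] 0.008
```

Request:
send_rows(
  xyz=[
    [0.08,0.007,-0.03],
    [0.15,0.007,-0.06],
    [0.163,0.007,-0.064],
    [0.163,0.007,-0.064],
  ],
  twist=[
    [0,0,-0.01],
    [0,0,-0.014],
    [0,0,-0.014],
    [0,0,-0.014],
  ],
  grip=[1,1,1,1],
)

```text
time_s: 11.07
tool_pos: [0.4943, -0.0133, 0.1166]
tcp_rot: [1.348, 1.123, -1.351]
wrist_force: [-1.1, 0.9, 0.2]
finger_gap: 0.0003
```

```bash
python3 go.py .004 -.0545 .119; python3 go.py -0.001 -.053 .119
```

```text
t 11.0667 pos [ 0.4943 -0.0133  0.1166] F [-1.1  0.9  0.2] gap 0.0003 q [-0.12  0.33  1.83  0.01  0.99  0.07]
[[-0.0046  0.008  -0.0489]] [ 0.006 -0.006  0.01 ] 0.008
t 11.0667 pos [ 0.4943 -0.0133  0.1166] F [-1.1  0.9  0.2] gap 0.0003 q [-0.12  0.33  1.83  0.01  0.99  0.07]
[[-0.0045 -0.002  -0.0519]] [ 0.006 -0.006  0.01 ] 0.008
```

Request:
send_rows(
  xyz=[
    [-0.004,0.008,-0.03],
    [-0.004,0.008,-0.049],
    [-0.004,0.008,-0.053],
    [-0.004,0.004,-0.053],
    [-0.004,0,-0.053],
  ],
  twist=[
    [0,0,0],
    [0,0,0],
    [0,0,0],
    [0,0,0],
    [0,0,0],
  ],
  grip=[1,1,1,1,1],
)

```text
time_s: 11.48
tool_pos: [0.4994, 0.01, 0.1201]
tcp_rot: [1.342, 1.118, -1.35]
wrist_force: [-0.8, -11.4, -4.1]
finger_gap: 0.0
```

```bash
python3 mark.py 2 k; python3 go.py .000 -.053 .119; python3 orb.py .003 .005
```

```text
[(np.int32(1107), [293.0, 229.0], 'r 26.3', 'turn deg mod360 3.1')]
t 11.5333 pos [0.4986 0.0101 0.12  ] F [ -2.1 -10.   -3.2] gap 0.0002 q [-0.06  0.33  1.82 -0.    1.    0.12]
[[ 0.0019  0.0005 -0.0043]] [0.01  0.002 0.008] 0.008
t 11.53 p(mm) [ -0.2 -55.2] u 0.352/0.361 inset now 0.8 mm  Frad(out) 10.2 Ftan -0.2 Fz -3.2  Mz -0.03 yaw ang -90 z 0.1200 q1 -0.06 q6 0.12
[[0.014, 0.01, -0.004], [0.014, 0.02, -0.004], [0.014, 0.029, -0.005], [0.014, 0.038, -0.007], [0.014, 0.047, -0.009]] [0.01  0.002 0.008]
```

View pics/k.png

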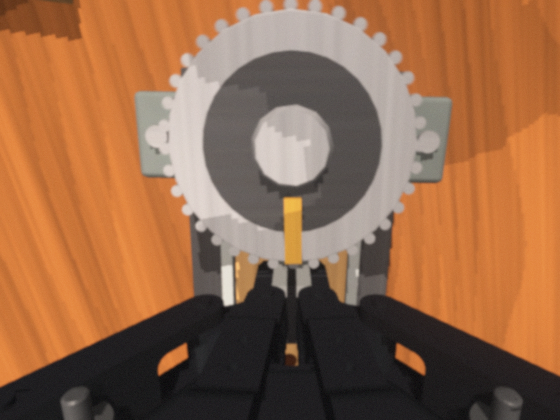

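Request:
send_rows(
  xyz=[
    [0,0,0.03],
    [0,0,0.08],
    [-0.05,0,0.13],
    [-0.1,0,0.2],
    [-0.12,0,0.25],
  ],
  twist=[
    [0,0,0],
    [0,0,0],
    [0,0,0],
    [0,0,0],
    [0,0,0],
  ],
  grip=[1,1,0.3,0.3,0.3],
)

```text
time_s: 11.95
tool_pos: [0.4772, -0.1145, 0.1846]
tcp_rot: [1.342, 1.113, -1.346]
wrist_force: [1.4, 0.4, -0.3]
finger_gap: 0.0295
```

```bash
python3 mark.py 2 l; python3 smark.py 2; python3 go.py 0 -.21 .1; python3 - <<'E'
from h import *
c=env.camera_params("top");E=c["extrinsics"];f=210/np.tan(np.radians(c["fovy"]/2))
for u,v in((742,270),(700,465)):
    u=230+u/8-.44;v=170+v/7.5-.43
    d=E[:3,:3]@np.array([(u-c["cx"])/f,-(v-c["cy"])/f,-1]);w=E[:3,3]+d*(.024-E[2,3])/d[2]
    q=w[:2]-PR[:2];cc,sn=np.cos(PR[2]),np.sin(PR[2]);print(np.array([[cc,sn],[-sn,cc]])@q)
E
```

```text
[]
hub [302.2 209.2] 22 [  0.5 -26.4] turn 1.1394024192891408 spread [2.5 6.6]
t 12.05 pos [ 0.4778 -0.1163  0.1846] F [ 0.5 -0.2  0.6] gap 0.0297 q [-0.32  0.24  1.76 -0.    1.14 -0.13]
[[ 0.1694 -0.0082  0.0527]] [ 0.006  0.006 -0.003] 0.008
[ 0.03756429 -0.18696837]
[-0.04078047 -0.18702843]
```

View pics/l.png

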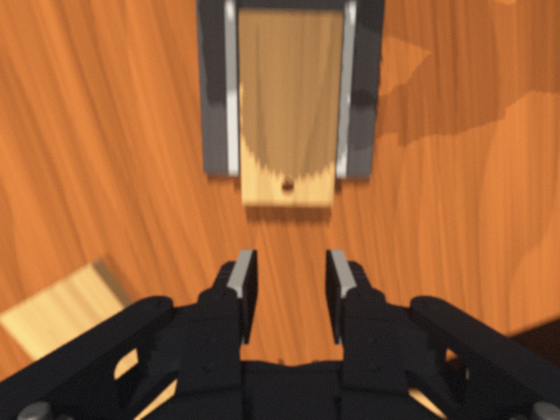

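```bash
python3 go.py 0 -.212 .022
```

```text
t 12.05 pos [ 0.4778 -0.1163  0.1846] F [ 0.5 -0.2  0.6] gap 0.0297 q [-0.32  0.24  1.76 -0.    1.14 -0.13]
[[ 0.3254 -0.0086  0.056 ]] [ 0.006  0.006 -0.003] 0.008
```

Request:
send_rows(
  xyz=[
    [0.06,-0.008,0.056],
    [0.14,-0.008,0.056],
    [0.21,-0.008,0.056],
    [0.27,-0.008,0.056],
    [0.3,-0.008,0.056],
  ],
  twist=[
    [0,0,0],
    [0,0,0],
    [0,0,0],
    [0,0,0],
    [0,0,0],
  ],
  grip=[0.3,0.3,0.3,0.3,0.3],
)

```text
time_s: 12.47
tool_pos: [0.4669, -0.1423, 0.0326]
tcp_rot: [1.344, 1.112, -1.35]
wrist_force: [-1.9, -0.5, 0.6]
finger_gap: 0.0297
```

```bash
python3 go.py 0 -.200 .022; python3 mark.py 2 m
```

```text
t 12.4667 pos [ 0.4669 -0.1423  0.0326] F [-1.9 -0.5  0.6] gap 0.0297 q [-0.38  0.45  1.94 -0.01  0.75 -0.19]
[[ 0.021   0.0039 -0.0217]] [0.006 0.005 0.001] 0.008
[]
```

View pics/m.png

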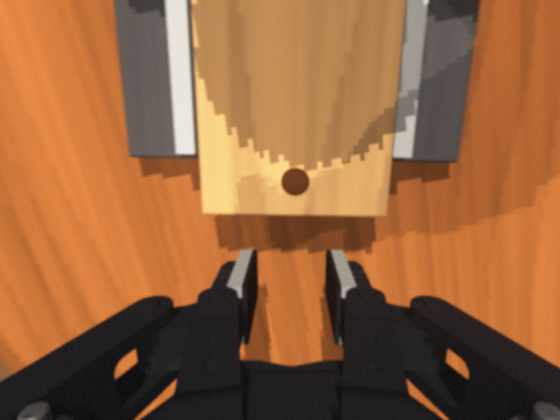

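Request:
send_rows(
  xyz=[
    [0.02,0.003,0],
    [0.02,0.003,-0.015],
    [0.02,0.003,-0.03],
    [0.02,0.003,-0.05],
    [0.02,0.003,-0.07],
  ],
  twist=[
    [0,0,0],
    [0,0,0],
    [0,0,0],
    [0,0,0],
    [0,0,0],
  ],
  grip=[0.3,0.3,0.3,0.3,0.3],
)

```text
time_s: 12.93
tool_pos: [0.4751, -0.1068, 0.0223]
tcp_rot: [1.344, 1.113, -1.35]
wrist_force: [-0.7, -0.6, 0.8]
finger_gap: 0.0298
```

```bash
python3 go.py 0 -.131 .022; python3 mark.py 2 n
```

```text
t 12.9333 pos [ 0.4751 -0.1068  0.0223] F [-0.7 -0.6  0.8] gap 0.0298 q [-0.31  0.47  1.95 -0.01  0.73 -0.11]
[[ 0.0003  0.002  -0.0868]] [0.007 0.004 0.002] 0.008
[]
```

View pics/n.png

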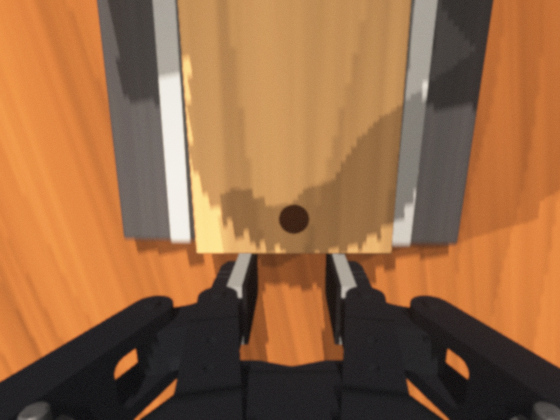

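Request:
send_rows(
  xyz=[
    [0,0.002,-0.016],
    [0,0.002,-0.032],
    [0,0.002,-0.048],
    [0,0.002,-0.06],
    [0,0.002,-0.07],
  ],
  twist=[
    [0,0,0],
    [0,0,0],
    [0,0,0],
    [0,0,0],
    [0,0,0],
  ],
  grip=[0.3,0.3,0.3,0.3,0.3],
)

```text
time_s: 13.4
tool_pos: [0.4828, -0.0703, 0.0223]
tcp_rot: [1.344, 1.114, -1.349]
wrist_force: [-0.3, -1.4, 0.3]
finger_gap: 0.0301
```

```bash
python3 go.py 0 -.131 .022; python3 mark.py 2 o
```

```text
t 13.4 pos [ 0.4828 -0.0703  0.0223] F [-0.3 -1.4  0.3] gap 0.0301 q [-0.23  0.47  1.95 -0.    0.73 -0.04]
[[ 0.0005  0.0005 -0.0123]] [0.008 0.003 0.003] 0.008
[]
```

View pics/o.png

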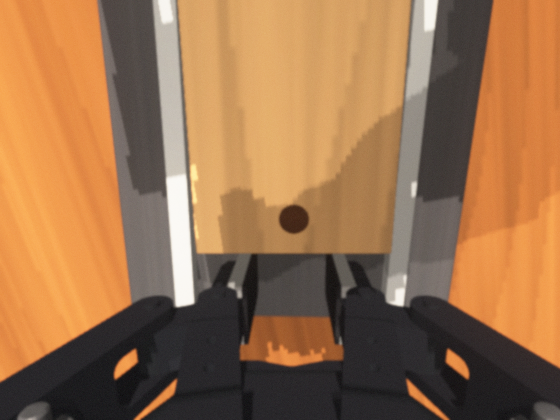

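Board moves squarely (tail edge level at row 253). Creep on until the force rises.

Request:
send_rows(
  xyz=[
    [0,0,-0.006],
    [0,0,-0.01],
    [0,0,-0.014],
    [0,0,-0.017],
    [0,0,-0.02],
  ],
  twist=[
    [0,0,0],
    [0,0,0],
    [0,0,0],
    [0,0,0],
    [0,0,0],
  ],
  grip=[0.3,0.3,0.3,0.3,0.3],
)

```text
time_s: 13.87
tool_pos: [0.483, -0.0637, 0.0221]
tcp_rot: [1.335, 1.114, -1.352]
wrist_force: [-7.5, -24.8, 4.2]
finger_gap: 0.0298
```

```bash
python3 go.py 0 -.131 .022
```

```text
t 13.8667 pos [ 0.483  -0.0637  0.0221] F [ -7.5 -24.8   4.2] gap 0.0298 q [-0.21  0.47  1.95 -0.01  0.73 -0.02]
[[0.0002 0.0026 0.0008]] [0.013 0.011 0.005] 0.008
```

Request:
send_rows(
  xyz=[
    [0,0,0.015],
    [0,0,0.05],
    [-0.03,0,0.1],
    [-0.1,0,0.12],
    [-0.18,0,0.12],
  ],
  twist=[
    [0,0,0],
    [0,0,0],
    [0,0,0],
    [0,0,0],
    [0,0,0],
  ],
  grip=[0.3,0.3,0.3,0.3,0.3],
)

```text
time_s: 14.28
tool_pos: [0.4702, -0.1234, 0.1116]
tcp_rot: [1.335, 1.118, -1.358]
wrist_force: [1.3, 0.2, 0.1]
finger_gap: 0.0299
```

Request:
send_rows(
  xyz=[
    [-0.07,0,0],
    [-0.15,0,0],
    [-0.22,0,0],
    [-0.25,0,0],
    [-0.25,0,0],
  ],
  twist=[
    [0,0,0],
    [0,0,0],
    [0,0,0],
    [0,0,0],
    [0,0,0],
  ],
  grip=[0.3,0.3,0.3,0.3,0.3],
)

```text
time_s: 14.7
tool_pos: [0.4744, -0.1236, 0.2411]
tcp_rot: [1.339, 1.109, -1.352]
wrist_force: [-0.0, -0.2, -0.4]
finger_gap: 0.0296
```

```bash
python3 go.py 0 -.131 .022; python3 smark.py 2; python3 mark.py 2 p; python3 - <<'E'
from bench import env
from h import *
import cv2
t=env.get_image("scene")[150:270,230:380];cv2.imwrite("pics/p_s.png",cv2.resize(t,None,fx=5,fy=5,interpolation=cv2.INTER_CUBIC))
s=env.observe();T=wristT(s)
print(proj(press2w(PR,[[.04,-.12,.024],[-.04,-.12,.024],[0,30e-3,.024]]),"wrist",T))
E
```

```text
t 14.7 pos [ 0.4744 -0.1236  0.2411] F [-0.  -0.2 -0.4] gap 0.0296 q [-0.33  0.19  1.67 -0.01  1.28 -0.14]
[[ 0.4371 -0.0025 -0.124 ]] [0.008 0.011 0.001] 0.008
hub [302.2 209.2] 22 [  0.5 -26.4] turn 1.1394024192891408 spread [2.5 6.6]
[]
[[337.98238445 111.07109077]
 [254.08310208 110.51893924]
 [297.78363522 -74.92414742]]
```

View pics/p.png

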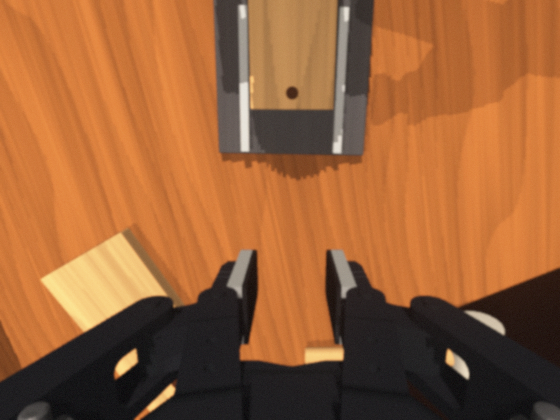

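View pics/p_s.png

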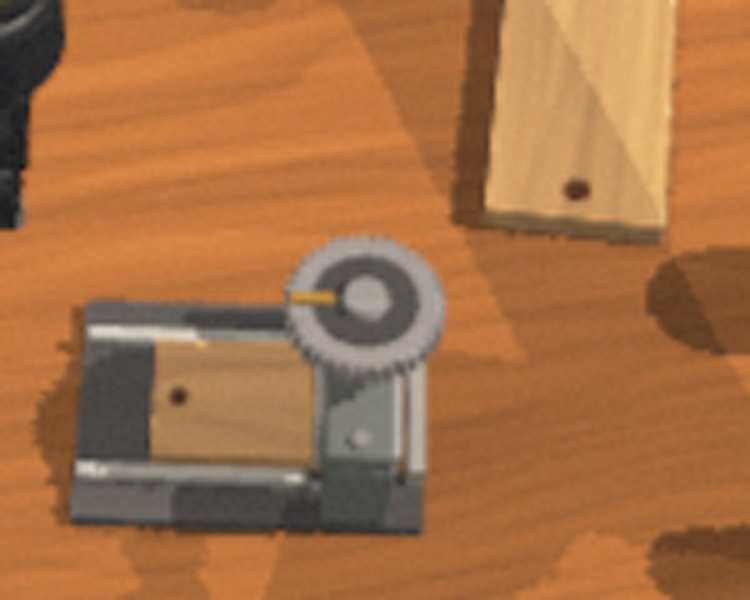

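```bash
python3 -c "
from bench import env
print(env.sign_off())"
```

```text
the job is handed in; nothing more can be done
None
```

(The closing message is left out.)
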